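Swap out the spent column from a guarded carousel

TASK

Take the spent column with the orange caps out of the extraction carousel: push the centre knob in and, keeping it pressed (never force it round), turn it until the guard's opening stands over that column and the knob springs back out. Then lift the orange column out and set it down gently, standing upright, in the steel tray; do not drop it. Leave the guard there, the white column in its cup, and the bottle, jar and beaker where they stand.

Things in the scene. Friction and masses are not known exactly. Their poses are not given: they have to be found in the camera images.
- carousel: Round extraction carousel fixed to the bench: blue foot 270 mm across, steel deck 18 mm high, white core 90 mm across, 88 mm high. Origin: on the bench, on the axis of knob and guard; z up; -x is the parked direction of the opening. Two black cups (38 mm across, rim 40 mm above the bench) stand 95 mm from the axis, 75 degrees either side of -x, each with a column; which has the orange one varies.
- well_left (a point): Centre of the inner floor of the cup on the carousel's +y side, 21 mm above the bench; bore 32 mm (3 mm of play around a column). The opening stands over it at guard joint -1.309 rad.
- well_right (a point): Centre of the inner floor of the cup on the carousel's -y side, 21 mm above the bench; bore 32 mm. The opening stands over it at guard joint +1.309 rad.
- guard (a joint): Angle of guard and knob together about the vertical, rad, positive anticlockwise seen from above; 0 = parked (start within 0.04), both columns covered. Locks at -1.309, 0 and +1.309 with 0.05 rad of play; end stops 0.05 beyond the outer two. Locked unless the knob is pressed at least 5 mm in; then it turns lightly (under 0.1 N m).
- selector (a joint): How far the knob is pushed in, m: 0 = fully out, 0.008 = fully in. Sprung outwards: 6 N to start, 9.2 N fully in. Let go between positions it stays about 5 mm in; let go at a position it springs fully out and locks.
- knob_grip (a point): Grip point of the knob on its axis, 139 mm above the bench when out; x axis along the bar, whose -x end (white mark) points to the opening. Blue bar 52 mm long, 14 mm thick, 30 mm high (top 11 mm above this point) on a black flange 60 mm across, its top 19 mm below this point: fingertips can press the flange while gripping the bar. Turns with the guard, sinks when pressed.
- opening (a point): Centre of the guard's opening, 95 mm from the axis, 96 mm above the bench; turns with the guard, -x outwards. Guard: clear disc 260 mm across, underside 94 mm and top 98 mm above the bench (columns end 7 mm below it), with an 80 degree sector cut out, open to the rim, its two edges dark blue.
- spent_column: The spent column, loose, upright in one of the cups: two orange caps 26 mm across (lower 16 mm high, upper 20 mm high) on a sand-coloured tube 23 mm across; 66 mm tall overall, about 50 g. Origin: centre of its underside, z up.
- good_column: The column to leave in its cup: the same shape and size with white caps and a pale tube. Origin: centre of its underside, z up.
- tray: Square open steel tray fixed to the bench, 150 x 150 mm outside, walls 4 mm thick and 25 mm high above the bench, flat floor 4 mm above the bench. Origin: on the bench at its centre, axes along its sides.
- amber_bottle: Loose amber bottle with blue cap, 84 mm across, 190 mm tall; bystander. Origin: centre of its underside.
- reagent_jar: Loose small amber jar with white cap, 54 mm across, 75 mm tall; bystander. Origin: centre of its underside.
- beaker: Loose empty glass beaker, 72 mm across, 90 mm tall; bystander. Origin: centre of its underside.
Things that resemble listed ones, but are neither listed nor needed, are in the scene too. Of the things like the tray, leave any that is green; of the rest the larger one is meant.

How it is judged:
On the way, in this order (a step that is already met when the one before it is completed fails the run):
1. the knob is pushed in by more than 4 mm (value of joint selector above 0.004 m), for 0.05 s.
2. the opening stands over the orange column and the knob has sprung back out (((y of good_column in the frame of carousel above 0.05 m and value of joint guard between 1.209 and 1.409 rad) or (y of good_column in the frame of carousel below -0.05 m and value of joint guard between -1.409 and -1.209 rad)) and value of joint selector below 0.002 m), for 0.2 s.
3. the orange column is lifted clear of its cup (underside more than 60 mm above the bench) (height (world z) of spent_column above 0.06 m), for 0.1 s.
At the end, for the whole second after the job is handed in: Orange column upright (0.12 rad) and still on the tray floor, centre within 62 mm of the tray centre along each tray axis; guard locked over the cup it came from (0.1 rad), knob out (2 mm); white column upright in its cup (all of step 2 and x of spent_column in the frame of tray between -0.062 and 0.062 m and y of spent_column in the frame of tray between -0.062 and 0.062 m and z of spent_column in the frame of tray between 0 and 0.01 m and angle between spent_column's own z axis and vertical below 0.12 rad and linear speed of spent_column below 0.02 m/s and angle between good_column's own z axis and vertical below 0.2 rad); the robot touches nothing.
It fails at once if the orange column is dropped (moves faster than 0.7 m/s while not held by the fingers) (linear speed of spent_column above 0.7 m/s and contact force between the fingers and spent_column below 0.05 N).
It fails at once if the knob is forced round out of a locked position without being pushed in (less than 3 mm in between positions) (value of joint selector below 0.003 m and (value of joint guard between 0.12 and 1.19 rad or value of joint guard between -1.19 and -0.12 rad)).
It fails at once if the white column is moved more than 15 mm (distance of good_column from where it was at the start of the episode above 0.015 m).
It fails at once if the amber bottle, the jar or the beaker is moved more than 30 mm (distance of any of amber_bottle, reagent_jar, beaker from where it was at the start of the episode above 0.03 m).
It also fails if it takes over 54 s, if anything falls off the work surface, if the arm or the gripper's body presses on something with over 40 N, if the wrist force passes 120 N, or if a joint passes its speed limit or range.

ROBOT

A 7-joint arm with a two-finger parallel gripper is mounted at the origin on the work surface. World frame = base frame: x ahead of the robot, y to its left, z up, the work surface at z = 0. Lengths are in m, angles in rad, forces in N, time in s.
With the tool pointing down it reaches from about 0.4 to 0.85 m from the base axis. Payload 4.5 kg.
Tool frame: the origin (TCP) lies at the very end of the fingers, on their centre line; the grasp point (between the pads) lies r.hold_point_z behind it (r.hold_point_z is the distance from the TCP to the grasp point, in m); z points along the fingers, y is the line along which they close (so a half turn about z gives the same grasp; the last joint's range is limited). The gripper opens to 85 mm and grips with 20 to 120 N. Pads are 22 mm wide; open, the fingers measure 114 mm over their backs; the gripper's body (76 mm by 85 mm) begins 54 mm behind the grasp point. The pads swing forward as they close: fully open they stand 13 mm farther back than shut.
Start: joints at [1.276, 0.689, -0.195, 1.565, 0.157, 0.902, -0.215], TCP at [0.202, -0.592, 0.231] pointing down, gripper open.
Joint ranges: [-3.01, 3.01], [-0.46, 2.08], [-1.47, 1.51], [0.13, 2.56], [-1, 4.14], [0.04, 2.09], [-2.66, 2.66]. Speed limits (rad/s): [2.57, 2.57, 3.14, 3.14, 3.14, 3.14, 3.14].

INTERFACE

Orientations are given as a unit quaternion [x, y, z, w].
In Python, from rig import r gives the robot as it stands. The module is installed in compiled form; this text tells all that it offers.
- The arm moves only by the shell command python3 -m inch 'ROWS' [FORCE]. ROWS is JSON, a list of rows, each a list of 7 numbers: the turn, a rotation vector about the tool's x, y, z in degrees, then the shift along the tool's x, y, z in mm, then the closure, from -1 (fully open) to 1 (shut). In form: [[rx, ry, rz, tx, ty, tz, claw], ...]. A call has 1 to 12 rows; each row is the pose to reach, as a shift and turn from the pose commanded when the call began, along the tool's axes at that moment; what a row does not reach only later rows make up. A row lasts 1/10 s, in which the tool goes at most 50 mm and 8.59 degrees, less where a joint would pass 70% of its speed; a pose out of reach is approached as far as the arm can. A call with a gripper value outside its range is refused whole. The fingers move at their own pace and stop on an object; FORCE is the grip in N (left out, the last holds). Time passes only in rows, so rows that repeat a pose let the fingers close. It gives the time, the measured TCP pose, the force, the opening and the grip force at its end, in the units of the state.
- r.sense(): the state, without advancing time (a new reading comes with each control period).
- r.get_image(name): name is "scene" or "top"; returns a dict with "pixels" (400x640x3 uint8, blue, green, red), "z_map" (400x640 float32, m along the optical axis (not along the pixel's ray), 0 where there is no reading), "intrinsics" (3x3 intrinsics, pixels), "k1" (the pictures are not rectified: a ray, as slopes to the right and down, at radius r is drawn at 1 + k1 r^2 times it, then the intrinsics apply), "rvec" (rotation vector, rad) and "tvec" (3), from world to camera coordinates, as OpenCV has them. Camera axes: x right, y down, z forward; pixel columns grow to the right and rows downward; lengths in m; the calibration is good to about 2 mm. A picture is of the moment at which its call begins.
- r.sign_off(): hands the job in; it is judged then, once.
The state is a dict: "t": time; "qpos": joint angles; "qd": joint speeds; "joint_torque": joint torques, N m; "tool_pos": TCP position; "tool_rot": TCP orientation; "force": force on the tool from outside, world axes, zero at the start; "wrist_torque": the same for the moment, N m; "finger_gap": opening from 0.0 (shut) to 1.0 (fully open); "grasp_force": force on a finger pad.
Only numpy, scipy, OpenCV 4.12 (cv2) and the standard library are available. Lean on these libraries where they do the work, as an engineer would, in place of code of your own. Each camera call takes 0.05 s, during which the arm holds its last target. There are 200 camera calls.

## Working session

There is one attempt and no reset: what is moved stays moved. The work goes in short steps, Python scripts to look and compute and a shell command to move; the robot and the scene stay as the last step left them, time stands still between calls to the robot, and variables do not carry over. Pictures are saved under pics/ and viewed, at most 10 in all, crops included, and the job is handed in when it is done.

```bash
mkdir -p pics; cat > h.py <<'E'
import numpy as np,cv2,pickle
from rig import r
from scipy.spatial.transform import Rotation as R
def shot(n,f):
    d=r.get_image(n); cv2.imwrite(f'pics/{f}.png',d['pixels']); pickle.dump(d,open(f'pics/{f}.pkl','wb')); return d
def load(f): return pickle.load(open(f'pics/{f}.pkl','rb'))
def ray(d,u,v):
    K=d['intrinsics'];x=(u-K[0,2])/K[0,0];y=(v-K[1,2])/K[1,1];X,Y=x,y
    for _ in range(20):
        s=1+d['k1']*(X*X+Y*Y);X,Y=x/s,y/s
    M=cv2.Rodrigues(np.array(d['rvec'],float))[0];t=np.array(d['tvec'],float).ravel()
    return -M.T@t, M.T@np.array([X,Y,1.])
def atz(d,u,v,z):
    c,w=ray(d,u,v);return c+w*(z-c[2])/w[2]
def dep(d,u,v):
    c,w=ray(d,u,v);return c+w*d['z_map'][int(v),int(u)]
def proj(d,p):
    M=cv2.Rodrigues(np.array(d['rvec'],float))[0];q=M@np.array(p)+np.array(d['tvec'],float).ravel()
    x,y=q[:2]/q[2];s=1+d['k1']*(x*x+y*y);K=d['intrinsics'];return K[0,0]*x*s+K[0,2],K[1,1]*y*s+K[1,2]
def tool(p):
    s=r.sense();M=R.from_quat(s['tool_rot']).as_matrix()
    return M.T@(np.array(p)-s['tool_pos'])*1000
E
python3 - <<'E'
from h import *
for n in ('scene','top'): d=shot(n,n+'0')
s=r.sense();print({k:np.round(v,3) for k,v in s.items()},r.hold_point_z)
print(R.from_quat(s['tool_rot']).as_matrix().round(3))
E
```

```text
{'t': np.float64(0.1), 'qpos': array([ 1.276,  0.69 , -0.195,  1.566,  0.157,  0.902, -0.215]), 'qd': array([-0.   , -0.001, -0.002, -0.003,  0.001, -0.001, -0.001]), 'joint_torque': array([-3.0000e-03, -5.4060e+01, -1.2720e+00, -1.5899e+01,  9.0000e-03,
        4.0000e-03,  0.0000e+00]), 'tool_pos': array([ 0.202, -0.591,  0.231]), 'tool_rot': array([ 0.987,  0.164, -0.   , -0.001]), 'force': array([-0.181,  0.05 , -0.935]), 'wrist_torque': array([-0.002,  0.025,  0.051]), 'grasp_force': np.float64(0.0), 'finger_gap': np.float64(0.996)} 0.0187
[[ 0.946  0.323 -0.001]
 [ 0.323 -0.946  0.001]
 [-0.    -0.002 -1.   ]]
```

View pics/scene0.png

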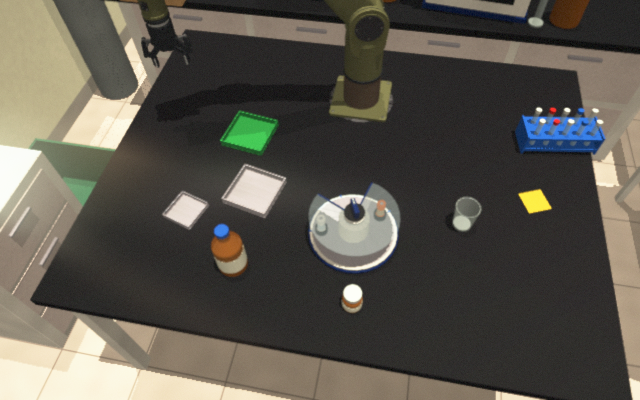

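View pics/top0.png

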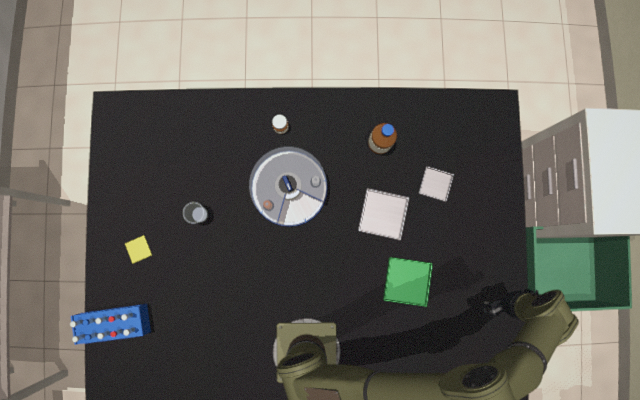

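The top view shows the carousel at (288,187), with the orange column at (268,205), the white column at (316,181) and the opening facing down towards (300,210). The tray candidates are green (408,282), small steel (436,183) and large steel (384,214); I choose the large steel one. Orange lookalikes are the jar at (280,124) and the rack caps near (110,325), and neither is in the carousel. One close crop will check this.

```bash
python3 - <<'E'
from h import *
d=load('top0');p=d['pixels']
cv2.imwrite('pics/c1.png',cv2.resize(p[140:245,240:415],None,fx=4.5,fy=4.5,interpolation=cv2.INTER_CUBIC))
for n,u,v in (('axis',288,187),('orange',268,205),('white',316,181),('tray',384,214),('bottle',386,131),('jar',280,124),('beaker',195,213),('core',288,200)):
    print(n,dep(d,u,v).round(3))
E
```

```text
axis [0.558 0.054 0.151]
orange [0.505 0.124 0.096]
white [ 0.584 -0.037  0.101]
tray [ 0.48  -0.278  0.002]
bottle [ 0.733 -0.26   0.19 ]
jar [0.787 0.086 0.076]
beaker [0.486 0.394 0.001]
core [0.528 0.061 0.033]
```

View pics/c1.png

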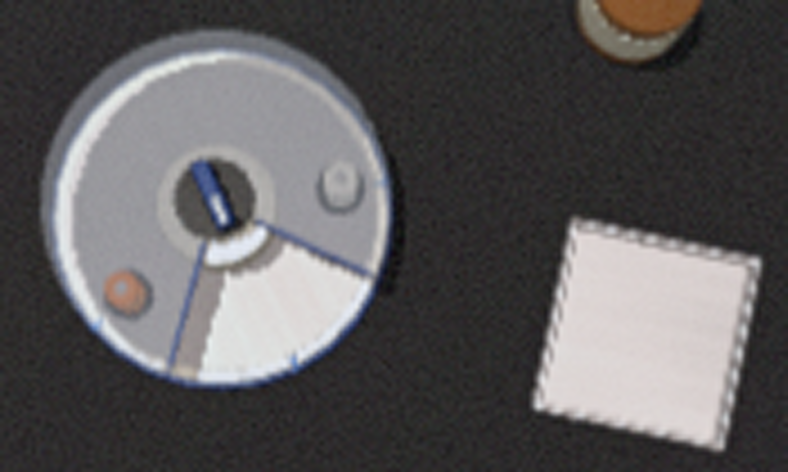

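```bash
python3 - <<'E'
from h import *
d=load('top0')
q=lambda x,y,z:atz(d,240+(x+.5)/4.5-.5,140+(y+.5)/4.5-.5,z)
c=q(215,198,.120);a=q(200,163,.150);b=q(230,228,.150)
print('flange',c,'bar',a,b,'mid',(a+b)/2,'len',np.linalg.norm(a-b),'yaw of -x end',np.degrees(np.arctan2(*(b-a)[1::-1])))
o=q(123,288,.087);w=q(340,179,.087);print('o',o,'w',w,[np.linalg.norm((k-c)[:2]) for k in(o,w)],[np.degrees(np.arctan2(*(k-c)[1::-1])) for k in(o,w)], np.linalg.norm(o-w),2*95*np.sin(np.radians(75)))
T=[q(*k,.025) for k in((573,218),(762,258),(722,450),(536,408))]
print('tray',np.mean(T,0),[np.linalg.norm(T[i]-T[i-1]).round(4) for i in range(4)],np.degrees(np.arctan2(*(T[1]-T[0])[1::-1])))
s=load('scene0')
for n,p in(('o',o),('c',c),('w',w),('t',np.mean(T,0))):print(n,np.round(proj(s,p),1))
p=s['pixels'][170:280,295:415];cv2.imwrite('pics/c2.png',cv2.resize(p,None,fx=5,fy=5,interpolation=cv2.INTER_CUBIC))
E
```

```text
flange [0.57335852 0.05796402 0.12      ] bar [0.59471138 0.06709325 0.15      ] [0.54753419 0.04547341 0.15      ] mid [0.57112279 0.05628333 0.15      ] len 0.05189513320778863 yaw of -x end -155.3794795134829
o [0.51047025 0.12845927 0.087     ] w [ 0.59182799 -0.0338247   0.087     ] [np.float64(0.09446965549242668), np.float64(0.09362846772195292)] [np.float64(131.7359066369016), np.float64(-78.62302602176678)] 0.18153558778501547 183.525906994923
tray [ 0.47927117 -0.27343174  0.025     ] [np.float64(0.1511), np.float64(0.1514), np.float64(0.1535), np.float64(0.1482)] -102.1499844723799
o [380.2 201.9]
c [353.4 209.8]
w [320.3 216.9]
t [253.1 186.9]
```

View pics/c2.png

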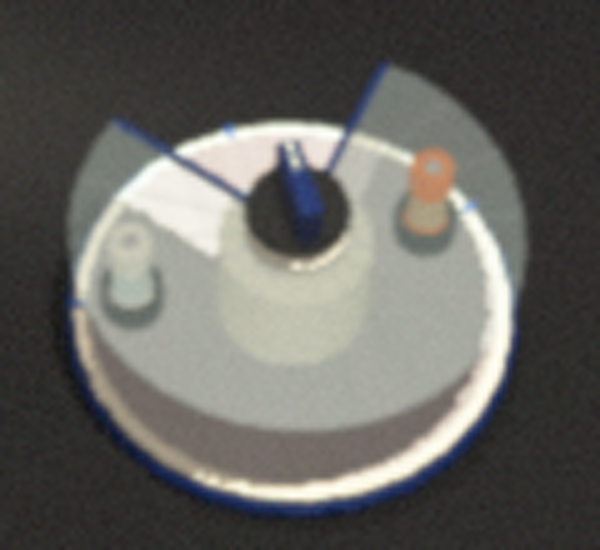

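The close views confirm it. The orange column is on the carousel's +y side (well_left), so the guard has to turn 75° clockwise. Column radii of 94.5 and 93.6 mm, a bar length of 52 mm and tray sides of about 151 mm all match the description.

```bash
python3 - <<'E'
from h import *
print(tool([.573,.0578,.20]).round(1))
E
```

```text
[ 561.1 -494.    31.3]
```

```bash
python3 -m inch '[[0,0,-6.5,561,-494,25,-1],[0,0,-6.5,561,-494,25,-1],[0,0,-6.5,561,-494,25,-1],[0,0,-6.5,561,-494,25,-1],[0,0,-6.5,561,-494,25,-1],[0,0,-6.5,561,-494,25,-1],[0,0,-6.5,561,-494,25,-1],[0,0,-6.5,561,-494,25,-1],[0,0,-6.5,561,-494,25,-1],[0,0,-6.5,561,-494,25,-1],[0,0,-6.5,561,-494,25,-1],[0,0,-6.5,561,-494,25,-1]]' 30
python3 - <<'E'
from h import *
print(tool([.573,.0578,.20]).round(1), r.sense()['qpos'].round(2))
print(R.from_quat(r.sense()['tool_rot']).as_matrix().round(3))
E
```

```text
t: 1.3
tool_pos: [0.5003, -0.0692, 0.211]
tool_rot: [0.976, 0.219, -0.0, 0.0]
force: [0.1, -0.3, -0.1]
finger_gap: 1.0
grasp_force: 0.0
[120.  -83.7  10.9] [ 0.14  0.56 -0.14  1.95  0.13  0.64 -1.22]
[[ 0.904  0.428 -0.   ]
 [ 0.428 -0.904 -0.   ]
 [-0.001  0.    -1.   ]]
```

```bash
python3 -m inch '[[0,0,-8,50,-34,5,-1],[0,0,-16,90,-65,5,-1],[0,0,-24,110,-80,5,-1],[0,0,-32,110,-80,5,-1],[0,0,-40,110,-80,5,-1],[0,0,-48,110,-80,5,-1],[0,0,-56,110,-80,5,-1],[0,0,-64,110,-80,5,-1],[0,0,-72,110,-80,5,-1],[0,0,-80,110,-80,5,-1],[0,0,-88,110,-80,5,-1],[0,0,-90,110,-80,5,-1]]'
python3 -m inch '[[0,0,-8,0,0,0,-1],[0,0,-16,0,0,0,-1],[0,0,-24,0,0,0,-1],[0,0,-32,0,0,0,-1],[0,0,-40,0,0,0,-1],[0,0,-48,0,0,0,-1],[0,0,-56,0,0,0,-1],[0,0,-64,0,0,0,-1],[0,0,-72,0,0,0,-1],[0,0,-80,0,0,0,-1],[0,0,-88,0,0,0,-1],[0,0,-90,0,0,0,-1]]'
python3 -m inch '[[0,0,0,0,0,0,-0.5],[0,0,0,0,0,0,-0.5],[0,0,0,0,0,0,-0.5]]'
python3 - <<'E'
from h import *
print(tool([.573,.0578,.20]).round(1), r.sense()['qpos'].round(2))
print(R.from_quat(r.sense()['tool_rot']).as_matrix().round(3))
E
```

```text
t: 2.5
tool_pos: [0.5647, 0.0479, 0.2058]
tool_rot: [0.534, 0.845, -0.0, -0.0]
force: [-0.5, -0.0, -0.2]
finger_gap: 0.999
grasp_force: 0.0
t: 3.7
tool_pos: [0.5647, 0.048, 0.2057]
tool_rot: [-0.219, 0.976, 0.0, -0.001]
force: [0.1, 0.1, -0.2]
finger_gap: 1.001
grasp_force: 0.0
t: 4.0
tool_pos: [0.565, 0.0483, 0.2063]
tool_rot: [-0.218, 0.976, -0.0, 0.0]
force: [-0.5, -0.6, 0.4]
finger_gap: 0.749
grasp_force: 0.0
[-11.3   5.2   6.3] [ 0.37  0.82 -1.    1.75  0.79  1.04  1.09]
[[-0.905 -0.426  0.   ]
 [-0.426  0.905 -0.   ]
 [ 0.    -0.    -1.   ]]
```

```bash
python3 -m inch '[[0,0,0,-11,5,40,-0.5],[0,0,0,-11,5,60,-0.5],[0,0,0,-11,5,78,-0.5],[0,0,0,-11,5,82,-0.5],[0,0,0,-11,5,82,-0.5]]' 25
python3 -m inch '[[0,0,0,0,0,0,0],[0,0,0,0,0,0,0.3],[0,0,0,0,0,0,0.6],[0,0,0,0,0,0,0.7],[0,0,0,0,0,0,0.8],[0,0,0,0,0,0,1]]'
python3 - <<'E'
from h import *
s=r.sense();print(tool([.573,.0578,.12]).round(1), s['force'].round(2),s['wrist_torque'].round(2),s['finger_gap'])
E
```

```text
t: 4.5
tool_pos: [0.5726, 0.0574, 0.1241]
tool_rot: [-0.219, 0.976, -0.0, -0.0]
force: [0.3, 0.6, -0.0]
finger_gap: 0.753
grasp_force: 0.0
t: 5.1
tool_pos: [0.5732, 0.0576, 0.1249]
tool_rot: [-0.219, 0.976, -0.0, 0.001]
force: [0.4, -0.8, 5.0]
finger_gap: 0.156
grasp_force: 24.8
[0.1 0.3 4.9] [ 0.39 -0.84  5.01] [-0.08  0.03 -0.05] 0.1556322757168083
```

```bash
python3 -m inch '[[0,0,0,0,0,2,1],[0,0,0,0,0,4,1],[0,0,0,0,0,6,1],[0,0,0,0,0,7,1],[0,0,0,0,0,7,1]]'
```

```text
t: 5.6
tool_pos: [0.5732, 0.0576, 0.118]
tool_rot: [-0.219, 0.976, -0.0, 0.001]
force: [-1.9, -1.1, 7.4]
finger_gap: 0.16
grasp_force: 25.2
```

```bash
python3 -m inch '[[0,0,0,0,0,1,1],[0,0,0,0,0,2,1],[0,0,0,0,0,2,1]]'
```

```text
t: 5.9
tool_pos: [0.5733, 0.0577, 0.1169]
tool_rot: [-0.219, 0.976, -0.0, 0.001]
force: [-2.8, -2.4, 13.6]
finger_gap: 0.155
grasp_force: 25.9
```

```bash
python3 -m inch '[[0,0,0,0,0,1,1],[0,0,0,0,0,2,1],[0,0,0,0,0,2,1]]'
```

```text
t: 6.2
tool_pos: [0.5734, 0.0577, 0.1168]
tool_rot: [-0.219, 0.976, -0.001, 0.001]
force: [-6.8, -3.9, 26.4]
finger_gap: 0.164
grasp_force: 27.8
```

```bash
python3 -m inch '[[0,0,2,0,0,-2,1],[0,0,6,0,0,-2,1],[0,0,11,0,0,-2,1],[0,0,17,0,0,-2,1],[0,0,17,0,0,-2,1]]'
python3 - <<'E'
from h import *
s=r.sense();print(s['force'].round(2),s['wrist_torque'].round(2),s['finger_gap'],s['qpos'].round(2))
shot('scene','s1')
d=shot('top','t1');cv2.imwrite('pics/c3.png',cv2.resize(d['pixels'][140:245,240:345],None,fx=5,fy=5,interpolation=cv2.INTER_CUBIC))
E
```

```text
t: 6.7
tool_pos: [0.5732, 0.0581, 0.1169]
tool_rot: [-0.072, 0.997, -0.0, 0.001]
force: [-2.7, -0.9, 11.8]
finger_gap: 0.156
grasp_force: 25.8
[-2.72 -0.95 11.84] [-0.24  0.52 -0.08] 0.1556918372135518 [ 0.28  0.91 -0.84  1.8   0.89  0.86  0.72]
```

Turning freely (0.08 N m) with the knob fully in (11.8 N). I'll continue to 74° in total.

```bash
python3 -m inch '[[0,0,5,0,0,0,1],[0,0,11,0,0,0,1],[0,0,17,0,0,0,1],[0,0,23,0,0,0,1],[0,0,29,0,0,0,1],[0,0,35,0,0,0,1],[0,0,40,0,0,0,1],[0,0,45,0,0,0,1],[0,0,50,0,0,0,1],[0,0,54,0,0,0,1],[0,0,57,0,0,0,1],[0,0,57,0,0,0,1]]'
python3 - <<'E'
from h import *
s=r.sense();print(s['force'].round(2),s['wrist_torque'].round(2),s['qpos'].round(2))
a=R.from_quat(s['tool_rot']).as_matrix()[:,0];print(np.degrees(np.arctan2(a[1],a[0])))
d=shot('scene','s2');cv2.imwrite('pics/c3.png',cv2.resize(d['pixels'][150:280,295:415],None,fx=4.5,fy=4.5,interpolation=cv2.INTER_CUBIC))
E
```

```text
t: 8.0
tool_pos: [0.5737, 0.0596, 0.1169]
tool_rot: [0.412, 0.911, 0.002, 0.001]
force: [-1.0, 2.4, 10.8]
finger_gap: 0.163
grasp_force: 25.7
[-0.95  2.42 10.84] [ 0.16  0.42 -0.07] [ 0.16  0.84 -0.6   1.8   0.69  0.71 -0.1 ]
131.35397309954394
```

View pics/c3.png

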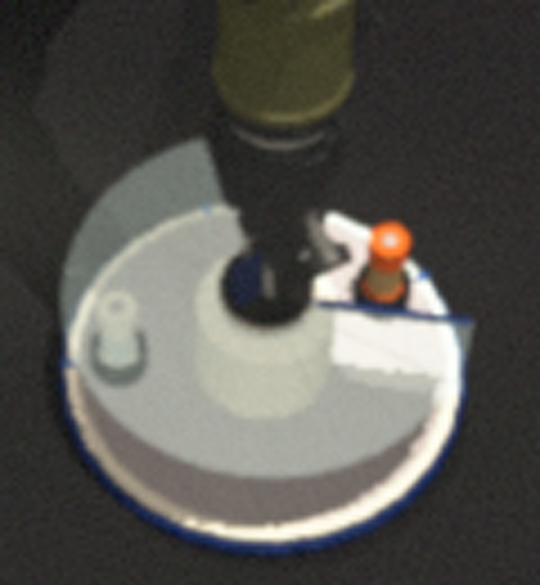

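The opening is over the orange column at crop (390,245), and the tool yaw of 131.4° matches the column's azimuth of 131.6°. I'll let the knob rise and check.

```bash
python3 -m inch '[[0,0,0,0,0,-2,1],[0,0,0,0,0,-4,1],[0,0,0,0,0,-6,1],[0,0,0,0,0,-8,1],[0,0,0,0,0,-8,1]]'
```

```text
t: 8.55
tool_pos: [0.5736, 0.0596, 0.1244]
tool_rot: [0.411, 0.911, 0.002, 0.001]
force: [-0.2, 2.2, 5.5]
finger_gap: 0.156
grasp_force: 24.9
```

```bash
python3 -m inch '[[0,0,0,0,0,0,0.4],[0,0,0,0,0,0,0],[0,0,0,0,0,0,-0.4],[0,0,0,0,0,-20,-0.4],[0,0,0,0,0,-50,-0.4],[0,0,0,0,0,-70,-0.4],[0,0,0,0,0,-70,-0.3],[0,0,0,0,0,-70,-0.3]]'
python3 - <<'E'
from h import *
s=r.sense();print(s['force'].round(2))
print(tool([.510,.1285,.058]).round(1))
d=shot('top','t2');cv2.imwrite('pics/c4.png',cv2.resize(d['pixels'][140:245,240:345],None,fx=5,fy=5,interpolation=cv2.INTER_CUBIC))
E
```

```text
t: 9.35
tool_pos: [0.5726, 0.057, 0.1929]
tool_rot: [0.412, 0.911, -0.0, 0.0]
force: [-0.2, -0.0, 0.5]
finger_gap: 0.652
grasp_force: 0.0
[-0.17 -0.05  0.52]
[ 95.1   0.3 134.9]
```

View pics/c4.png

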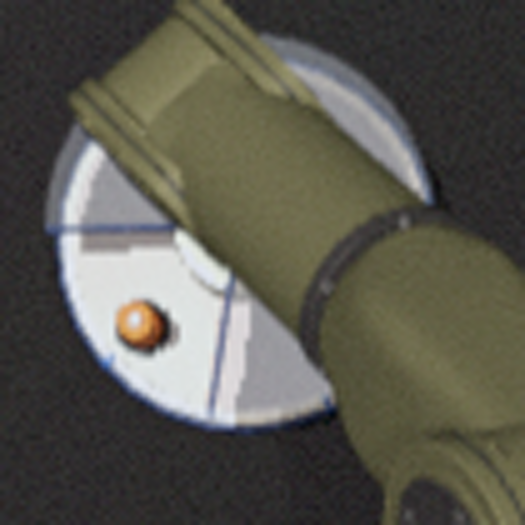

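The opening now straddles the orange column at crop (138,322), with clear space on both sides. Next I move over it and down.

```bash
python3 -m inch '[[0,0,0,45,0,0,-0.1],[0,0,0,80,0,0,-0.1],[0,0,0,95,0,10,-0.1],[0,0,0,95,0,50,-0.1],[0,0,0,95,0,85,-0.1],[0,0,0,95,0,85,-0.1]]'
python3 - <<'E'
from h import *
s=r.sense();print(tool([.510,.1285,.058]).round(1))
d=shot('scene','s3')
cv2.imwrite('pics/c5.png',cv2.resize(d['pixels'][150:280,295:415],None,fx=4.5,fy=4.5,interpolation=cv2.INTER_CUBIC))
E
```

```text
t: 10.0
tool_pos: [0.5063, 0.1269, 0.1038]
tool_rot: [0.411, 0.911, -0.004, -0.003]
force: [-0.9, -1.1, 1.0]
finger_gap: 0.55
grasp_force: 0.0
[-1.4  4.3 45.8]
```

View pics/c5.png

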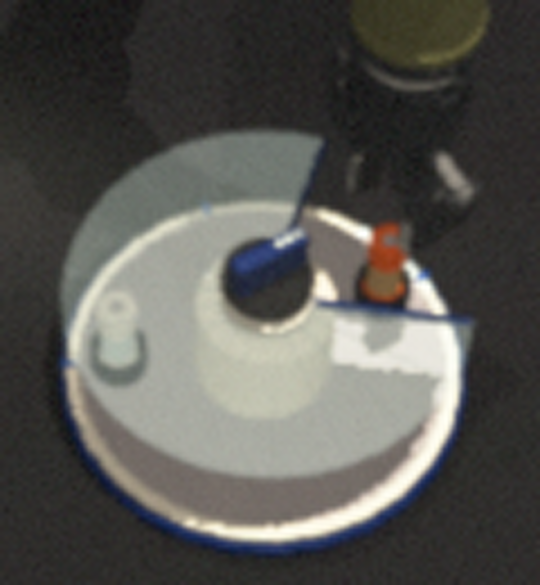

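The view shows the knob free with its mark towards the opening, and the gripper above the orange cap at crop (390,235). I'll settle, re-measure and check the knob height by depth.

```bash
python3 -m inch '[[0,0,0,0,0,0,-0.1],[0,0,0,0,0,0,-0.1]]'
python3 - <<'E'
from h import *
s=r.sense();print(tool([.510,.1285,.058]).round(1),s['qpos'].round(2))
for f,pts in(('scene0',[(356,210),(354,206),(357,213)]),('s3',[(295+255/4.5,150+262/4.5),(295+245/4.5,150+268/4.5),(295+275/4.5,150+255/4.5)])):
    d=load(f);print([dep(d,*p).round(4) for p in pts])
a,b=load('scene0'),load('s3')
for d in (a,b):
    v,u=np.mgrid[190:225,335:375];P=np.array([dep(d,x,y) for x,y in zip(u.ravel(),v.ravel())])
    k=np.hypot(P[:,0]-.573,P[:,1]-.058)<.027;z=P[k,2];print(np.percentile(z,[50,80,90,95]).round(4))
E
```

```text
t: 10.25
tool_pos: [0.511, 0.1292, 0.1096]
tool_rot: [0.412, 0.911, 0.001, 0.001]
force: [0.8, 0.6, 0.3]
finger_gap: 0.552
grasp_force: 0.0
[ 0.2 -1.4 51.6] [-0.01  0.8  -0.55  1.96  0.74  0.59 -0.33]
[array([0.5956, 0.0673, 0.1546]), array([0.5786, 0.0595, 0.1472]), array([1.3239, 0.1344, 1.2521])]
[array([0.5873, 0.0543, 0.1477]), array([0.5928, 0.049 , 0.1479]), array([0.5802, 0.0656, 0.1478])]
[0.1209 0.1472 0.1488 0.1507]
[0.1303 0.1462 0.1487 0.1498]
```

The knob is out, with the same height as at the start. Descending and gripping.

```bash
python3 -m inch '[[0,0,0,0,-1,15,-0.1],[0,0,0,0,-1,30,-0.1],[0,0,0,0,-1,42,-0.1],[0,0,0,0,-1,50,-0.1],[0,0,0,0,-1,51,-0.1],[0,0,0,0,-1,51,-0.1]]'
python3 -m inch '[[0,0,0,0,0,0,0.2],[0,0,0,0,0,0,0.4],[0,0,0,0,0,0,0.6],[0,0,0,0,0,0,0.8],[0,0,0,0,0,0,1],[0,0,0,0,0,0,1]]' 25
```

```text
t: 10.85
tool_pos: [0.5095, 0.1283, 0.0575]
tool_rot: [0.412, 0.911, 0.0, 0.0]
force: [0.5, -0.6, 0.3]
finger_gap: 0.554
grasp_force: 0.0
t: 11.45
tool_pos: [0.5097, 0.1283, 0.0576]
tool_rot: [0.412, 0.911, 0.0, 0.0]
force: [0.8, 0.9, 5.4]
finger_gap: 0.282
grasp_force: 24.6
```

```bash
python3 -m inch '[[0,0,0,0,0,-5,1],[0,0,0,0,0,-20,1],[0,0,0,0,0,-40,1],[0,0,0,0,0,-65,1],[0,0,0,0,0,-90,1],[0,0,0,0,0,-110,1],[0,0,0,0,0,-120,1],[0,0,0,0,0,-120,1],[0,0,0,0,0,-120,1]]'
python3 - <<'E'
from h import *
s=r.sense();print(tool([.479,-.2735,.15]).round(1),s['qpos'].round(2))
d=shot('scene','s4')
cv2.imwrite('pics/c6.png',cv2.resize(d['pixels'][150:280,295:415],None,fx=4.5,fy=4.5,interpolation=cv2.INTER_CUBIC))
E
```

```text
t: 12.35
tool_pos: [0.5088, 0.1276, 0.1765]
tool_rot: [0.412, 0.911, -0.001, -0.0]
force: [1.2, -0.5, -0.8]
finger_gap: 0.284
grasp_force: 24.6
[-281.6 -287.2   26.9] [ 0.05  0.71 -0.65  1.91  0.62  0.74 -0.23]
```

View pics/c6.png

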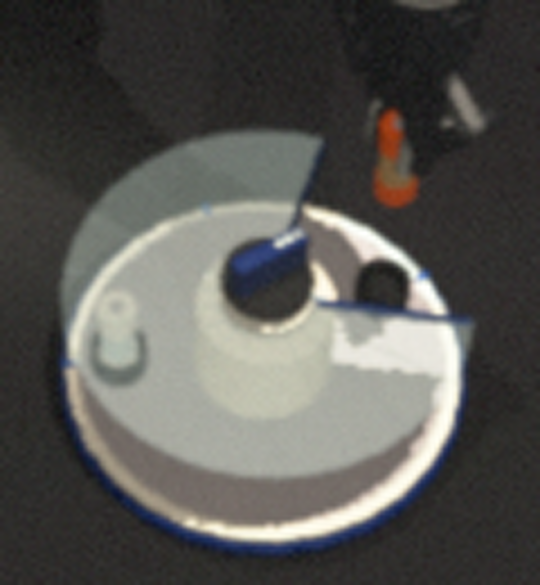

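The column is held upright, its lower cap at crop (396,190), and the cup at (382,285) is empty. Carry it to the tray.

```bash
python3 -m inch '[[0,0,0,-10,-10,0,1],[0,0,0,-30,-31,0,1],[0,0,0,-57,-58,0,1],[0,0,0,-85,-87,0,1],[0,0,0,-113,-115,0,1],[0,0,0,-141,-144,0,1],[0,0,0,-169,-172,0,1],[0,0,0,-197,-201,0,1],[0,0,0,-225,-230,0,1],[0,0,0,-251,-256,0,1],[0,0,0,-270,-275,0,1],[0,0,0,-279,-285,0,1]]'
python3 -m inch '[[0,0,0,-2,-2,10,1],[0,0,0,-2,-2,35,1],[0,0,0,-2,-2,65,1],[0,0,0,-2,-2,85,1],[0,0,0,-2,-2,95,1],[0,0,0,-2,-2,95,1],[0,0,0,-2,-2,95,1]]'
python3 - <<'E'
from h import *
s=r.sense();print(tool([.479,-.2735,.041]).round(1),s['qpos'].round(2),s['grasp_force'])
d=shot('scene','s5')
cv2.imwrite('pics/c7.png',cv2.resize(d['pixels'][120:240,200:320],None,fx=4.5,fy=4.5,interpolation=cv2.INTER_CUBIC))
E
```

```text
t: 13.6
tool_pos: [0.4773, -0.2737, 0.1759]
tool_rot: [0.414, 0.91, -0.001, -0.001]
force: [0.1, 0.2, 0.8]
finger_gap: 0.283
grasp_force: 24.6
t: 14.3
tool_pos: [0.48, -0.2715, 0.0827]
tool_rot: [0.411, 0.911, 0.0, 0.0]
force: [-0.5, 0.6, 0.6]
finger_gap: 0.284
grasp_force: 24.6
[-0.8 -2.1 41.7] [ 0.77  0.88 -0.59  1.89  0.81  0.63  0.38] 24.60067927837372
```

View pics/c7.png

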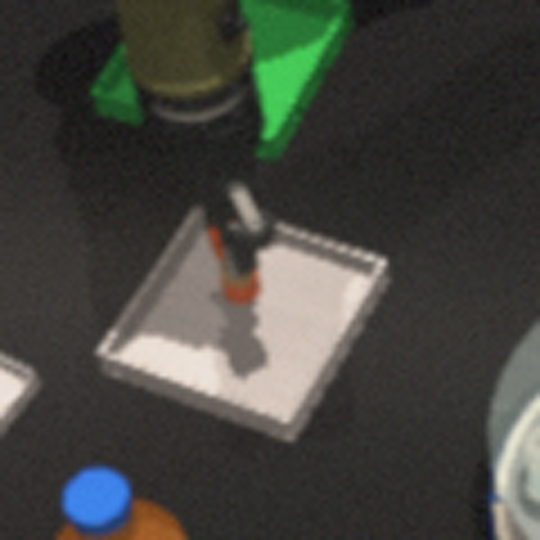

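The column hangs upright over the middle of the large tray, its lower cap at crop (240,290). Lowering it slowly and watching the force; contact is expected after about 41 mm.

```bash
python3 -m inch '[[0,0,0,0,-2,12,1],[0,0,0,0,-2,24,1],[0,0,0,0,-2,31,1],[0,0,0,0,-2,35,1],[0,0,0,0,-2,37,1],[0,0,0,0,-2,38,1],[0,0,0,0,-2,38,1]]'
python3 -m inch '[[0,0,0,0,0,1,1],[0,0,0,0,0,2,1],[0,0,0,0,0,2,1]]'
```

```text
t: 15.05
tool_pos: [0.478, -0.2737, 0.0443]
tool_rot: [0.412, 0.911, 0.0, 0.0]
force: [0.1, 0.4, -0.2]
finger_gap: 0.284
grasp_force: 24.6
t: 15.35
tool_pos: [0.4779, -0.2738, 0.0423]
tool_rot: [0.412, 0.911, -0.0, 0.0]
force: [-0.2, 1.0, 0.5]
finger_gap: 0.282
grasp_force: 24.6
```

```bash
python3 -m inch '[[0,0,0,0,0,1,1],[0,0,0,0,0,1,1],[0,0,0,0,0,1,1]]'; python3 -m inch '[[0,0,0,0,0,1,1],[0,0,0,0,0,1,1],[0,0,0,0,0,1,1]]'
```

```text
t: 15.65
tool_pos: [0.4779, -0.2737, 0.0412]
tool_rot: [0.412, 0.911, -0.0, 0.0]
force: [0.1, -0.4, -1.0]
finger_gap: 0.282
grasp_force: 24.6
t: 15.95
tool_pos: [0.4782, -0.2738, 0.0406]
tool_rot: [0.412, 0.911, -0.0, 0.0]
force: [-0.2, 0.0, 3.3]
finger_gap: 0.283
grasp_force: 24.6
```

It has touched the floor (3.3 N). Releasing slowly and retreating.

```bash
python3 -m inch '[[0,0,0,0,0,0,0.4],[0,0,0,0,0,0,0.3],[0,0,0,0,0,0,0.1],[0,0,0,0,0,0,-0.1],[0,0,0,0,0,0,-0.1],[0,0,0,0,0,-10,-0.1],[0,0,0,0,0,-30,-0.1],[0,0,0,0,0,-60,-0.1],[0,0,0,0,0,-100,-0.1],[0,0,0,0,0,-130,-0.1],[0,0,0,0,0,-130,-0.1],[0,0,0,0,0,-130,-0.1]]'
python3 - <<'E'
from h import *
d=shot('scene','s6')
cv2.imwrite('pics/c8.png',cv2.resize(d['pixels'][140:280,200:410],None,fx=3.8,fy=3.8,interpolation=cv2.INTER_CUBIC))
E
```

```text
t: 17.15
tool_pos: [0.478, -0.274, 0.1712]
tool_rot: [0.412, 0.911, -0.0, 0.001]
force: [-0.6, 0.6, 0.3]
finger_gap: 0.547
grasp_force: 0.0
```

View pics/c8.png

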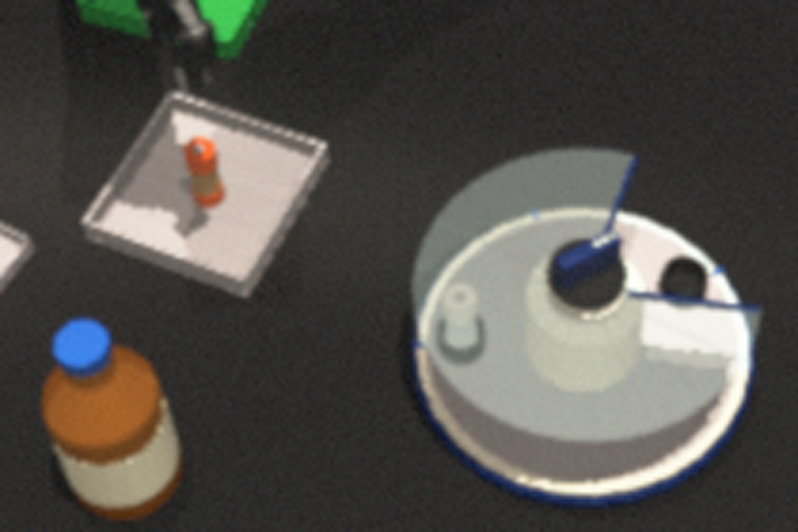

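The orange column stands upright in the tray at crop (205,175). The guard is still over the empty cup, the knob is out, the white column is in its cup at (460,325), and the gripper is clear. Handing in.

```bash
python3 -c "
from rig import r
print(r.sign_off())"
```

```text
the job is handed in; nothing more can be done
None
```

I set the orange column down standing upright in the large steel tray, with the guard left over its empty cup, the knob sprung out and the white column still in its cup; I handed the job in at about 17 s, but no verdict was shown.

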